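Open the clamped tahini jar

ROBOT

A 6-joint arm with a two-finger parallel gripper is mounted at the origin on the work surface. World frame = base frame: x ahead of the robot, y to its left, z up, the work surface at z = 0. Lengths are in mm, angles in rad, forces in N, time in s.
With the tool pointing down it reaches from about 300 to 775 mm from the base axis. Payload 14.6 kg.
Tool frame: the origin (TCP) lies on the mounting face of the last link; the fingertips stand 199 mm ahead of it and the grasp point (between the pads) lies 180 mm ahead of it; z points along the fingers, y is the line along which they close (so a half turn about z gives the same grasp; the last joint's range is limited). The gripper opens to 94 mm and grips with 3 to 60 N. Pads are 16 mm wide; open, the fingers measure 119 mm over their backs; the gripper's body (75 mm by 177 mm) begins 78 mm behind the grasp point.
Start: joints at [1.157, 0.3, 1.521, -0, 1.321, -0.067], TCP at [186.937, 517.248, 404.646] pointing down, gripper open.
Joint ranges: [-3.03, 3.03], [-0.79, 2.21], [0.23, 2.52], [-1.04, 4.18], [0, 3.07], [-2.55, 2.55]. Speed limits (rad/s): [2.22, 2.22, 2.57, 3.14, 3.14, 3.14].

INTERFACE

Orientations are given as [roll, pitch, yaw] about the fixed x, y, z axes, in that order (R = Rz(yaw) Ry(pitch) Rx(roll)).
In Python, from cell import manip gives the robot as it stands. The module is installed in compiled form; this text tells all that it offers.
- The arm moves only by the shell command python3 -m creep 'ROWS' [FORCE]. ROWS is a JSON object of lists of equal length, an entry for each row: "slide": the shift along the world's x, y, z in cm, a list of three; "turn": the turn about the world's z in rad; "claw": the opening, from 0 (shut) to 1 (fully open). A call has 1 to 8 rows; each row shifts and turns the commanded pose from where the row before left it; what a row does not reach is not made up. A row lasts 1/8 s, in which the tool goes at most 62.5 mm and 10.7 degrees, less where a joint would pass 70% of its speed; a pose out of reach is approached as far as the arm can. A call with a gripper value outside its range is refused whole. The fingers move at their own pace and stop on an object; FORCE is the grip in N (left out, the last holds). Time passes only in rows, so rows that do not move let the fingers close. It gives the time, the measured TCP pose, the force, the opening and the grip force at its end, in the units of the state.
- manip.read_state(): the state, without advancing time (a new reading comes with each control period).
- manip.camera(name): name is "side" or "top" or "wrist"; returns (picture, depth): 400x640x3 uint8, red, green, blue; 400x640 float32, mm along the optical axis (not along the pixel's ray), 0 where there is no reading.
- manip.calibration(name): a dict with "intrinsics" (3x3 intrinsics, pixels), "pose" (4x4, takes a point from camera to world coordinates). Camera axes: x right, y up, looking along -z (the intrinsics and any distortion apply to the point x, -y, -z); pixel columns grow to the right and rows downward; lengths in mm; the calibration is good to about 2 mm. A picture is of the moment at which its call begins: read the wrist's pose just before it. calibration takes no time and is no camera call; for the wrist camera it gives the pose at the moment of the call.
- manip.sign_off(): hands the job in; it is judged then, once.
Trained networks look in the newest picture that a camera, given by its name, has taken for a name from the list of things; names that differ only in an ending like _2 or _b are one class to them, and where a whole thing is asked for, a point or a joint stands for the part that bears it (a point fixed in the world has none). Each returns a list of dicts, best first, with "score" (0 to 1); they miss things now and then, are a little off and sometimes report something else, mostly with a low value. They report only what shows in the picture. A call takes as long as a camera call. They do not tell look-alikes from the thing itself.
- manip.cut_out(query, camera): "mask" (400x640 bool, what is visible of it) and "position" ([column, row] in pixels, amid what is visible of it).
The state is a dict: "clock": time; "joints": joint angles; "qd": joint speeds; "effort": joint torques, N m; "eef_pos": TCP position; "eef_rot": TCP orientation; "wrist_force": force on the tool from outside, world axes, zero at the start; "moment": the same for the moment, N m; "finger_gap": finger opening in mm; "finger_force": force on a finger pad.
Only numpy, scipy, OpenCV 4.12 (cv2) and the standard library are available. Lean on these libraries where they do the work, as an engineer would, in place of code of your own. Each camera call takes 0.05 s, during which the arm holds its last target. There are 200 camera calls.

TASK

At the olive stall, press the open hold-down frame of the jar stand down until it clicks fully shut over the jar's shoulders, so that the jar is braced. Then grip the jar's tight metal cap, turn it anticlockwise (seen from above) only until its threads let go, and lift it straight off. Finish while holding the cap level in the gripper just above the jar's mouth, clear of the jar (a finger's breadth or two), with the frame still shut, the jar seated in its stand and the other things left alone.

Things in the scene. Friction and masses are not known exactly. Their poses are not given: they have to be found in the camera images.
- stand: Steel jar stand fixed to the counter, base plate 150 x 130 mm, 12 mm thick, with a square pocket (walls 22 mm above the plate) that holds the jar. Origin: centre of the pocket, on the counter (z = 0). Its x axis points from the pressing-tab side to the hinge side, z up; yaw up to 35 degrees either way. Two cheeks of the frame hang at its sides, 58 mm from the middle.
- clamp (a joint): Angle (rad) of the hold-down frame: 0 = shut (level, 1 mm over the jar's shoulders), growing as it opens upward, at most 0.95; starts 0.55 to 0.85 and stays where left. Pushed down it moves with under 3 N at the tab; from 0.17 to 0.05 two sprung clips ride over beads on the jar's sides (about 6 N at the tab), then click under them. Press on to the stop at 0; about 8 N at the tab would reopen it.
- clamp_tab (a point): Where to press: middle of the top face of the frame's tab (40 mm wide, 110 to 132 mm from the hinge line; this point 120 mm). It swings with the frame. Shut, it lies 66 mm from the stand's origin on its -x side, 121 mm above the counter. Frame: dark steel, 8 mm thick; side bars 12 mm wide at y = +-37 mm, front crossbar 95 to 110 mm from the hinge; the cap pokes through.
- clamp_hinge (a point): Middle of the frame's hinge line, which runs along the stand's y axis: 54 mm from the stand's origin on its +x side, 117 mm above the counter. Hinge posts reach 123 mm.
- jar: White jar with a square body 76 x 76 mm and 100 mm high (flat shoulders at 100 mm; a bead 3.5 mm proud on each y side), a neck of radius 17 mm and a black sprung rubber seal on its mouth that reaches 142 mm above its underside with the cap off. Loose in the stand's pocket, which keeps it from turning. Origin: centre of its underside, 12 mm above the counter; z up, axes parallel to the stand's.
- cap: Ribbed aluminium screw cap on the jar, 54 mm in diameter, 24 mm high, 40 g. Origin: centre of its lower edge, which starts 118 mm above the jar's underside (130 mm above the counter, 9 mm above the shut frame's top; the cap's top is at 154 mm); z up. Tight at the start: about 0.35 N m to start it turning, held by a sprung seal and three lugs under sloping thread ledges.
- cap_mark (a point): Point in the cap, 20 mm from its axis along the cap's x axis (which starts along the jar's x), 12 mm above its lower edge: shows its turn. Turned anticlockwise from above, the cap dips 1 mm over a lock bump at 9 degrees, then rises 6 mm per rad to +3.5 mm; the lugs leave the threads at about 52 degrees (0.9 rad), then it lifts straight off, best at 60 to 80. At 100 they meet the next threads.
- round_jar: Bystander: round amber jar, 64 mm in diameter, 115 mm high, beside the stand. Origin: centre of its underside.
- tin: Bystander: tin can, 72 mm in diameter, 100 mm high, beside the stand. Origin: centre of its underside.
- scoop: Bystander: dark olive scoop, 190 mm long, lying on the counter. Origin: under its handle end of the blade.
- tub: Bystander: open white plastic tub, 88 mm in diameter, 70 mm high. Origin: centre of its underside.
- weight: Bystander: brass scale weight, 40 mm in diameter, 58 mm high, near the stand. Origin: centre of its underside.
- spoon: Bystander: spoon lying on the counter near the stand.
Mind the look-alikes: they are no part of the job. Leave any turquoise or yellow look-alike of the stand alone.

How it is judged:
By the outcome, as a careful person would: the job done as asked, in the order asked, and still so for the second after the job is handed in, while the arm keeps its last pose, push and grip.
It also fails if it takes over 46 s, if anything falls off the work surface, if the arm or the gripper's body presses on something with over 40 N, if the wrist force passes 120 N, or if a joint passes its speed limit or range.

## Working session

There is one attempt and no reset: what is moved stays moved. The work goes in short steps, Python scripts to look and compute and a shell command to move; the robot and the scene stay as the last step left them, time stands still between calls to the robot, and variables do not carry over. Pictures are saved under pics/ and viewed, at most 10 in all, crops included, and the job is handed in when it is done.

```bash
mkdir -p pics; cat > h.py <<'E'
import numpy as np, cv2
from cell import manip
def world(cam,depth,u,v,cal=None):
    c=cal or manip.calibration(cam); K=np.array(c["intrinsics"]);P=np.array(c["pose"])
    u=np.asarray(u,float);v=np.asarray(v,float)
    d=depth[v.astype(int),u.astype(int)]
    x=(u-K[0,2])/K[0,0]*d; y=(v-K[1,2])/K[1,1]*d
    return (np.stack([x,-y,-d,np.ones_like(d)],-1)@P.T)[...,:3]
def save(n,im): cv2.imwrite("pics/"+n,im[:,:,::-1])
E
python3 - <<'E'
from h import *
print(manip.read_state())
for c in ["top","side"]:
    im,d=manip.camera(c); save(c+"1.png",im); np.savez("pics/"+c+"1.npz",im=im,d=d)
    print(c,{k:np.round(v,3).tolist() if not isinstance(v,str) else v for k,v in manip.calibration(c).items()})
    for q in ["stand","clamp","clamp_tab","jar","cap","clamp_hinge"]:
        for r in manip.cut_out(q,c)[:3]:
            m=r["mask"]&(d>0); v,u=np.nonzero(m)
            w=world(c,d,u,v) if len(u) else np.zeros((1,3))
            print(q,round(r["score"],2),np.round(r["position"]),len(u),np.round(np.median(w,0)),np.round(w.max(0)))
E
```

```text
{'clock': 0.0, 'joints': array([ 1.15741846e+00,  3.00481856e-01,  1.52158464e+00, -2.06874653e-05,
        1.32069050e+00, -6.66014638e-02]), 'qd': array([ 0.00114789, -0.00085293, -0.00075697,  0.00010674, -0.00081648,
        0.00114389]), 'effort': array([-4.01498128e-04, -5.31813598e+01, -3.52725792e+01,  7.08052190e-02,
        2.45075324e-02, -1.44893720e-04]), 'eef_pos': array([186.9197355 , 517.23009062, 404.07878888]), 'eef_rot': array([-3.14042956e+00, -5.74962646e-05,  2.79482135e+00]), 'wrist_force': array([-0.09853387, -0.87712154,  0.31457534]), 'moment': array([-0.02093298,  0.00975006, -0.00168894]), 'finger_force': 0.0, 'finger_gap': 94.11306101979959}
top {'intrinsics': [[399.758, 0.0, 325.53], [0.0, 399.758, 201.819], [0.0, 0.0, 1.0]], 'pose': [[0.006, 0.99, -0.14, 339.93], [-1.0, 0.004, -0.013, -6.677], [-0.012, 0.14, 0.99, 1193.596], [0.0, 0.0, 0.0, 1.0]]}
stand 0.93 [300. 167.] 1873 [581.  75.  33.] [702. 174. 201.]
stand 0.79 [251. 273.] 2593 [287. 220.  16.] [378. 317. 127.]
stand 0.62 [410. 206.] 2529 [ 491. -237.   16.] [ 588. -145.  129.]
clamp 0.95 [300. 
[... 1140 characters left out ...]
2.] 1119 [ 229. -305.  122.] [ 310. -138.  128.]
clamp 0.78 [247. 185.] 505 [274. 204. 121.] [351. 505. 128.]
clamp 0.55 [345. 266.] 1057 [ 474. -254.  122.] [593. -29. 127.]
clamp_tab 0.92 [240. 180.] 479 [264. 205. 121.] [364. 487. 128.]
clamp_tab 0.81 [363. 179.] 257 [599.  50. 157.] [722. 423. 203.]
clamp_tab 0.77 [348. 268.] 960 [ 473. -255.  122.] [593. -50. 127.]
jar 0.63 [362. 200.] 907 [588.  59.  84.] [652. 198. 135.]
cap 0.51 [362. 182.] 170 [598.  67. 150.] [628. 103. 161.]
clamp_hinge 0.83 [368. 217.] 1247 [602.  55.  21.] [722. 292. 203.]
clamp_hinge 0.75 [353. 286.] 3278 [ 490. -256.   25.] [612. -49. 127.]
clamp_hinge 0.75 [256. 314.] 4386 [ 246. -291.   22.] [348. -56. 128.]
```

View pics/top1.png

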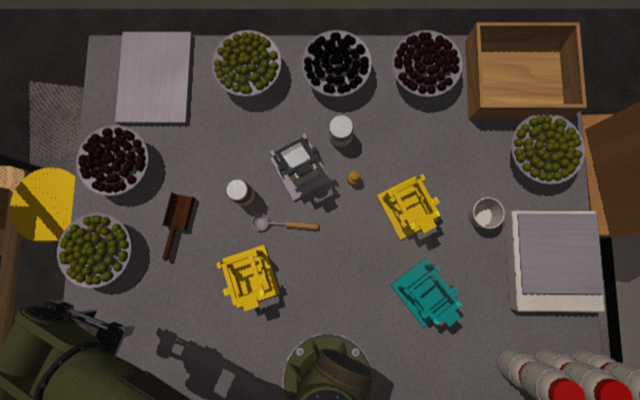

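```bash
python3 - <<'E'
import cv2,numpy as np
a=cv2.imread("pics/top1.png")[110:230,230:370]; b=cv2.imread("pics/side1.png")[130:260,290:440]
a=cv2.resize(a,None,fx=4,fy=4,interpolation=2)[:,:400] if 0 else cv2.resize(a,(400,343),interpolation=2)
b=cv2.resize(b,(396,343),interpolation=2)
cv2.imwrite("pics/crop1.png",np.hstack([a,b]))
E
```

```text
(no output)
```

View pics/crop1.png

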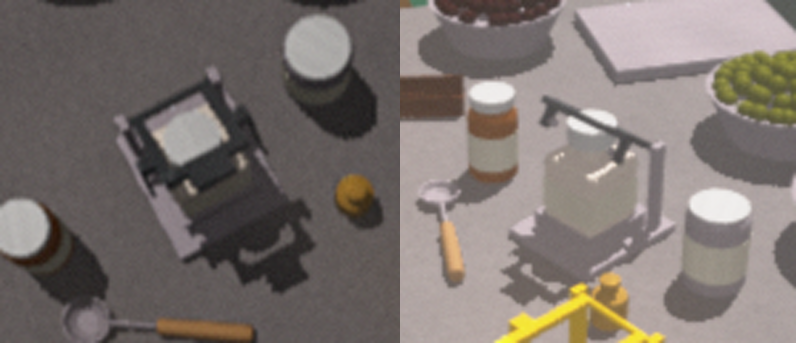

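The grey steel stand at top pixel (300,168) holds a jar with a cap. The look-alikes are yellow at (248,280) and (410,207) and turquoise at (428,293). The grey one fits, because it is the only one that isn't yellow or turquoise and that has a jar and an open frame. Next I'll fit its pose.

```bash
python3 - <<'E'
from h import *
from scipy.optimize import least_squares
P={}
for c in ["top","side"]:
    z=np.load(f"pics/{c}1.npz"); im,d=z["im"],z["d"]
    u,v=np.meshgrid(np.arange(640),np.arange(400)); w=world(c,d,u,v)
    P[c]=w
    s=(np.abs(w[...,0]-600)<130)&(np.abs(w[...,1]-75)<120)&(d>0)
    g=im.astype(int).mean(-1)
    # dark high points = frame
    hi=s&(w[...,2]>165)
    q=w[hi]; print(c,"high pts",len(q))
    for lo in (165,175,185,195): 
        a=q[(q[:,2]>=lo)&(q[:,2]<lo+10)]
        if len(a): print(lo,len(a),np.round(a.mean(0)),np.round(a.min(0)),np.round(a.max(0)))
    cap=s&(w[...,2]>149)&(w[...,2]<158)&(g>np.percentile(g[s],75)); a=w[cap]
    if len(a): print("cap",len(a),np.round(np.median(a,0),1),np.round(a.min(0)),np.round(a.max(0)))
    pl=s&(w[...,2]>8)&(w[...,2]<16); a=w[pl][:,:2].astype(np.float32)
    if len(a)>50: print("plate",len(a),cv2.minAreaRect(a))
    fr=w[hi]; m=fr.mean(0); n=np.linalg.svd(fr-m)[2][2]; n*=np.sign(n[2]); print("plane n",n.round(3),"tilt",np.arccos(n[2]).round(3),"yaw",np.arctan2(n[1],n[0]).round(3))
    # hinge posts
    po=s&(w[...,2]>112)&(w[...,2]<126); a=w[po]; print("112-126",len(a),np.round(a.min(0)),np.round(a.max(0)))
E
```

```text
top high pts 348
165 54 [596.  74. 170.] [568.  30. 165.] [627. 124. 175.]
175 156 [579.  70. 181.] [553.  29. 175.] [605. 112. 185.]
185 94 [567.  64. 190.] [547.  37. 185.] [592. 101. 195.]
195 44 [560.  58. 197.] [549.  41. 195.] [573.  77. 201.]
cap 250 [607.3  86.1 154.8] [580.  57. 150.] [630. 110. 158.]
plate 711 ((589.9877319335938, 91.67707824707031), (238.17437744140625, 237.38780212402344), 80.56025695800781)
plane n [0.481 0.269 0.834] tilt 0.584 yaw 0.51
112-126 198 [556.  37. 112.] [684. 161. 126.]
side high pts 107
165 19 [614.  42. 169.] [587.  30. 165.] [625. 106. 174.]
175 33 [585.  54. 181.] [553.  30. 175.] [605. 108. 185.]
185 30 [573.  51. 190.] [548.  32. 185.] [595.  93. 195.]
195 25 [558.  59. 197.] [548.  41. 195.] [572.  77. 203.]
cap 71 [601.4  82.7 156.6] [576.  58. 153.] [628. 112. 158.]
plate 439 ((602.02734375, 53.29248809814453), (156.09043884277344, 197.30238342285156), 78.65084075927734)
plane n [0.484 0.242 0.841] tilt 0.572 yaw 0.464
112-126 217 [556.  34. 112.] [686. 123. 126.]
```

```bash
python3 -m creep '{"slide":[[3.6,-4.6,1],[3.6,-4.6,1],[3.6,-4.6,1],[3.6,-4.6,1],[3.6,-4.6,1],[3.6,-4.6,0],[3.6,-4.6,0],[3.6,-4.6,0]],"turn":[-0.09,-0.09,-0.09,-0.09,-0.09,-0.09,-0.09,-0.09],"claw":[0,0,0,0,0,0,0,0]}' 20
python3 -m creep '{"slide":[[2.5,-4,0],[2.5,-4,0],[0,0,0]],"turn":[0,0,0],"claw":[0,0,0]}'
cat > look.py <<'E'
import sys; from h import *
from scipy.optimize import least_squares
cal=manip.calibration("wrist"); im,d=manip.camera("wrist"); save(sys.argv[1]+".png",im); np.savez("pics/"+sys.argv[1]+".npz",im=im,d=d,**cal)
for q in ["clamp","clamp_tab","cap","jar","stand"]:
    for r in manip.cut_out(q,"wrist")[:2]:
        v,u=np.nonzero(r["mask"]&(d>0))
        if not len(u): continue
        w=world("wrist",d,u,v,cal); print(q,round(r["score"],2),np.round(r["position"]),len(u),np.round(np.median(w,0)),np.round(np.percentile(w,1,0)),np.round(np.percentile(w,99,0)))
        if q=="cap":
            t=w[w[:,2]>np.percentile(w[:,2],97)-4]; print("  captop circle",cv2.minEnclosingCircle(t[:,:2].astype(np.float32)),np.median(t[:,2]).round(1))
E
python3 look.py w1; python3 -c "
from h import *;print(manip.read_state()['joints'])"
```

```text
clock: 1.7
eef_pos: [475.8, 147.5, 454.9]
eef_rot: [3.141, 0.0, 2.072]
wrist_force: [0.6, 1.3, -0.3]
finger_gap: 17.2
finger_force: 0.0
clock: 2.08
eef_pos: [525.9, 67.0, 454.2]
eef_rot: [-3.141, -0.0, 2.071]
wrist_force: [-0.4, 0.3, 0.6]
finger_gap: 0.5
finger_force: 0.0
clamp 0.93 [161. 345.] 1450 [ 445. -241.  122.] [ 415. -285.   99.] [ 538. -179.  123.]
clamp 0.89 [377. 219.] 4837 [584.  77. 167.] [550.  14.   1.] [690. 142. 198.]
clamp_tab 0.69 [164. 345.] 1461 [ 444. -244.  121.] [ 413. -285.   98.] [ 531. -179.  123.]
clamp_tab 0.63 [379. 215.] 4921 [584.  78. 166.] [550.  26.   1.] [690. 142. 198.]
cap 0.68 [396. 216.] 1733 [606.  87. 155.] [582.  58. 135.] [630. 111. 157.]
  captop circle ((602.66845703125, 85.43582153320312), 29.57387351989746) 155.2
jar 0.9 [363. 183.] 1162 [568.  98. 107.] [552.  44.  24.] [630. 135. 185.]
jar 0.69 [398. 215.] 1697 [606.  88. 155.] [581.  59. 149.] [629. 111. 157.]
stand 0.8 [194. 301.] 3357 [ 450. -213.   34.] [ 406. -282.    4.] [ 532. -166.  123.]
stand 0.78 [378. 185.] 8827 [581.  94. 123.] [523.   6.   1.] [681. 167. 197.]
[ 6.36993367e-02  2.18543953e-01  1.50616810e+00  3.31246346e-06
  1.41657771e+00 -4.41645904e-01]
```

View pics/w1.png

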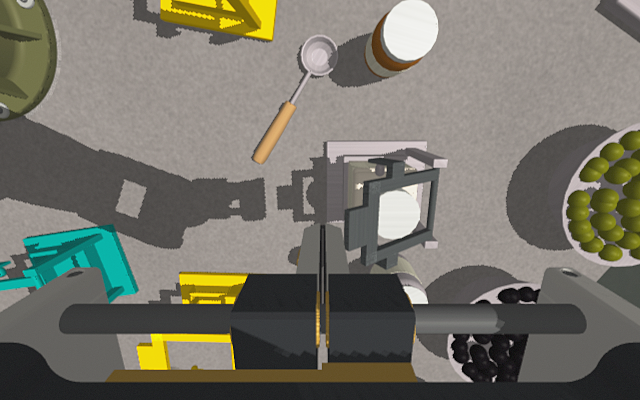

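The view is clear: the open frame's tab is at about (358,232), the cap at (398,215), and the closed fingers hang at (322,240). Now I'll fit the frame's plane.

```bash
python3 - <<'E'
from h import *
z=np.load("pics/w1.npz"); d=z["d"]; im=z["im"].astype(int); cal=dict(intrinsics=z["intrinsics"],pose=z["pose"])
u,v=np.meshgrid(np.arange(640),np.arange(400)); w=world("wrist",d,u,v,cal)
s=(abs(w[...,0]-605)<90)&(abs(w[...,1]-80)<75)&(w[...,2]>125)&(w[...,2]<210)&(im.mean(-1)<110)&(u>330)&(v>150)&(v<270)
p=w[s]
for _ in range(5):
    m=p.mean(0); n=np.linalg.svd(p-m)[2][2]; n*=np.sign(n[2]); p=p[abs((p-m)@n)<3]
th=np.arccos(n[2]); yaw=np.arctan2(n[1],n[0]); print(len(p),"theta",th,"yaw",yaw,yaw*57.3)
ux=np.array([np.cos(yaw),np.sin(yaw)]); uy=np.array([-ux[1],ux[0]])
C=np.array([603.5,84.5]); 
for c in [C]:
    h=np.r_[c+54*ux,117]; f=np.r_[-ux*np.cos(th),np.sin(th)]
    r=(p-h)@f; y=(p[:,:2]-c)@uy; print("r max",np.percentile(r,99.5),"h",np.median((p-h)@n),"y range",np.percentile(y,[.5,99.5]),"tab y",np.percentile(y[r>114],[1,99]))
    print("tab open",np.round(h+120*f+4*n,1),"tab shut",np.round(c-66*ux,1))
E
```

```text
2424 theta 0.6343016530688045 yaw 0.5408716215912278 30.991943917177352
r max 133.86489949804044 h 2.6553584877297385 y range [-56.27687549  56.38858011] tab y [-17.42091054  20.94956495]
tab open [569.   63.8 191.3] tab shut [546.9  50.5]
```

```bash
python3 -m creep '{"slide":[[2.1,-0.15,-2.5],[2.1,-0.15,-2.5],[0,0,-1.2],[-0.5,-0.3,-0.9],[-0.5,-0.3,-0.9],[-0.3,-0.2,-0.9],[-0.3,-0.2,-0.9],[0,0,0]],"turn":[0,0,0,0,0,0,0,0],"claw":[0,0,0,0,0,0,0,0]}'
```

```text
clock: 3.38
eef_pos: [550.7, 56.1, 356.0]
eef_rot: [-3.141, -0.0, 2.075]
wrist_force: [0.4, 0.1, 0.5]
finger_gap: 0.6
finger_force: 0.0
```

```bash
python3 -m creep '{"slide":[[-0.1,-0.1,-0.9],[-0.1,-0.1,-0.8],[-0.1,-0.1,-0.6],[0,0,-0.5],[0,0,-0.4],[0,0,-0.3]],"turn":[0,0,0,0,0,0],"claw":[0,0,0,0,0,0]}'
python3 -m creep '{"slide":[[0,0,-0.15],[0,0,-0.1]],"turn":[0,0],"claw":[0,0]}'
```

```text
clock: 4.12
eef_pos: [547.9, 53.2, 321.2]
eef_rot: [-3.141, -0.0, 2.075]
wrist_force: [0.2, -0.8, -1.0]
finger_gap: 0.4
finger_force: 0.0
clock: 4.38
eef_pos: [547.9, 53.2, 320.2]
eef_rot: [3.141, 0.0, 2.075]
wrist_force: [-9.9, -1.3, 20.5]
finger_gap: 0.5
finger_force: 9.9
```

```bash
python3 -m creep '{"slide":[[0,0,-0.05],[0,0,0],[0,0,2],[-0.5,0.3,4],[-0.5,0.3,4],[-0.5,0.3,3],[0,0,0]],"turn":[0,0,0,0,0,0,0],"claw":[0,0,0,0.5,1,1,1]}'
python3 look.py w2 | grep -A1 -E "clamp |cap"; python3 - <<'E'
from h import *
z=np.load("pics/w2.npz"); d=z["d"]; cal=dict(intrinsics=z["intrinsics"],pose=z["pose"])
u,v=np.meshgrid(np.arange(640),np.arange(400)); w=world("wrist",d,u,v,cal)
s=(abs(w[...,0]-605)<90)&(abs(w[...,1]-85)<90)&(u>310)
ux=np.array([.86,.51]);uy=np.array([-.51,.86]);q=w[s];r=(q[:,:2]-[603.5,84.5])@ux;y=(q[:,:2]-[603.5,84.5])@uy
for a,b in [(-76,-58),(-50,-45),(-20,20),(30,45)]:
    k=(r>a)&(r<b)&(q[:,2]>112)&(q[:,2]<135)&(abs(y)<43); print(a,b,k.sum(),np.median(q[k,2]) if k.any() else None)
t=q[(q[:,2]>150)&(q[:,2]<160)]; print(len(t),cv2.minEnclosingCircle(t[:,:2].astype(np.float32)),t[:,:2].mean(0))
E
```

```text
clock: 5.25
eef_pos: [532.8, 62.4, 450.6]
eef_rot: [3.138, 0.002, 2.075]
wrist_force: [0.1, -0.6, -1.4]
finger_gap: 37.2
finger_force: 0.0
clamp 0.98 [148. 354.] 1115 [ 439. -264.  121.] [ 413. -299.  114.] [ 473. -225.  123.]
clamp 0.82 [364. 176.] 3796 [570.  83. 121.] [531.   4.   1.] [671. 143. 123.]
clamp_tab 0.98 [147. 356.] 1091 [ 439. -262.  121.] [ 413. -298.  114.] [ 472. -225.  123.]
--
cap 0.74 [386. 207.] 2348 [600.  86. 155.] [577.  59. 113.] [630. 110. 157.]
  captop circle ((603.9345092773438, 84.04173278808594), 27.703527450561523) 155.1
jar 0.8 [364. 183.] 1603 [582.  92. 112.] [553.  42.  22.] [631. 133. 150.]
-76 -58 526 121.50793005959528
-50 -45 299 121.35832079337126
-20 20 699 121.05728712063973
30 45 326 121.15885902341901
2077 ((603.9302368164062, 84.03630065917969), 27.70351791381836) [602.70250008  84.5509144 ]
```

View pics/w2.png

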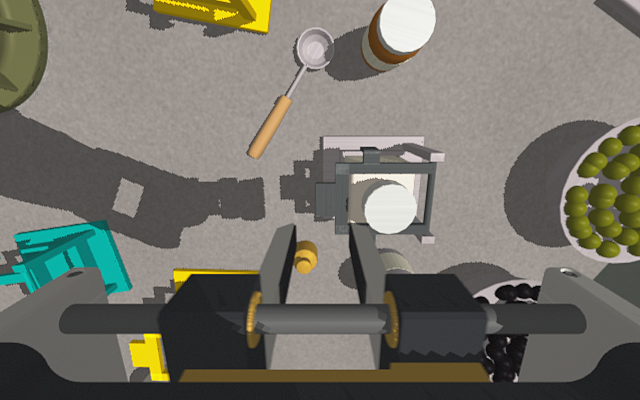

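The frame is shut: it reads level at 121 mm from tab to hinge, with the tab at about (325,198). The cap is at (390,207), centred on world (603.5, 84.2). Next I'll go over it and grip.

```bash
python3 -m creep '{"slide":[[2.4,0.7,0],[2.4,0.7,0],[2.3,0.8,0],[0,0,-3.5],[0,0,-4],[0,0,-3],[0,0,-1.7],[0,0,0]],"turn":[0,0,0,0,0,0,0,0],"claw":[1,1,1,1,1,1,1,1]}' 45
```

```text
clock: 6.55
eef_pos: [604.0, 84.2, 325.7]
eef_rot: [-3.14, -0.001, 2.075]
wrist_force: [-0.2, -1.4, -0.1]
finger_gap: 94.5
finger_force: 0.0
```

```bash
python3 -m creep '{"slide":[[0,0,0],[0,0,0],[0,0,0],[0,0,0],[0,0,0],[0,0,0]],"turn":[0,0,0,0,0,0],"claw":[0.5,0.5,0.5,0.5,0.5,0.5]}' 45; python3 -c "
from h import *;print(manip.read_state()['moment'])"
```

```text
clock: 7.3
eef_pos: [603.9, 84.2, 326.8]
eef_rot: [-3.141, 0.0, 2.075]
wrist_force: [-1.7, -1.3, 2.3]
finger_gap: 53.4
finger_force: 45.0
[-0.25044117  0.43314046 -0.01126266]
```

```bash
python3 -m creep '{"slide":[[0,0,-0.05],[0,0,-0.05],[0,0,0.06],[0,0,0.06],[0,0,0]],"turn":[0.08,0.08,0.1,0.1,0],"claw":[0.5,0.5,0.5,0.5,0.5]}'; python3 -c "
from h import *;print(manip.read_state()['moment'])"
```

```text
clock: 7.92
eef_pos: [604.0, 84.4, 327.3]
eef_rot: [3.14, 0.001, 2.434]
wrist_force: [1.7, 0.6, 2.1]
finger_gap: 53.5
finger_force: 45.0
[ 0.3010507  -0.39853545  0.07031635]
```

```bash
python3 -m creep '{"slide":[[0,0,0.06],[0,0,0.06],[0,0,0.06],[0,0,0.06],[0,0,0.06],[0,0,0.03],[0,0,0]],"turn":[0.1,0.1,0.1,0.1,0.1,0.1,0],"claw":[0.5,0.5,0.5,0.5,0.5,0.5,0.5]}'; python3 - <<'E'
from h import *
print(manip.read_state()['moment'])
cs=[]
for c in ["top","side","wrist"]:
    cal=manip.calibration(c); im,d=manip.camera(c); np.savez(f"pics/t_{c}.npz",im=im,d=d,**cal)
    r=manip.cut_out("cap_mark",c)[:1]; print(c,[(x["score"],x["position"]) for x in r])
    if c=="wrist": save("w3.png",im)
E
```

```text
clock: 8.8
eef_pos: [603.9, 84.2, 329.9]
eef_rot: [-3.141, -0.0, 3.032]
wrist_force: [0.0, -0.6, -0.4]
finger_gap: 53.7
finger_force: 45.0
[4.94317005e-02 5.96869015e-05 3.59726695e-02]
top []
side [(0.64, [357.7, 176.7])]
wrist [(0.96, [324.5, 249.3])]
```

View pics/w3.png

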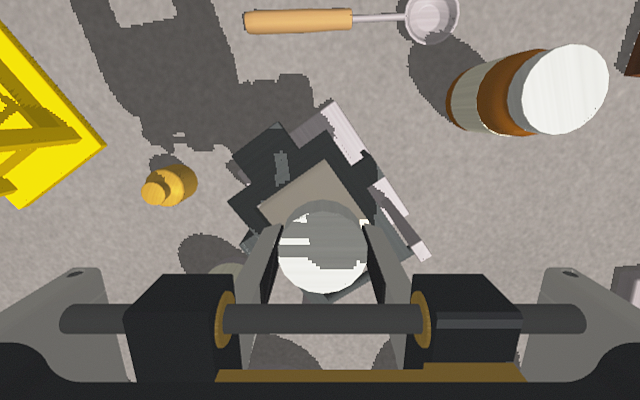

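The cap at (325,248) is held squarely, and the frame around it is still shut. Forces have dropped to nearly zero after 55°. I'll turn a bit further to about 68°, then lift gently.

```bash
python3 -m creep '{"slide":[[0,0,0.02],[0,0,0],[0,0,0],[0,0,0.1],[0,0,0.1],[0,0,0]],"turn":[0.1,0.1,0.03,0,0,0],"claw":[0.5,0.5,0.5,0.5,0.5,0.5]}'; python3 -c "
from h import *;print(manip.read_state()['moment'])"
```

```text
clock: 9.85
eef_pos: [603.9, 84.2, 332.5]
eef_rot: [-3.142, 0.0, -3.019]
wrist_force: [0.5, 0.1, -0.8]
finger_gap: 53.7
finger_force: 45.0
[0.00822803 0.00344756 0.00899877]
```

```bash
python3 -m creep '{"slide":[[0,0,0.2],[0,0,0.4],[0,0,0.6]],"turn":[0,0,0],"claw":[0.5,0.5,0.5]}'
python3 -m creep '{"slide":[[0,0,1],[0,0,1],[0,0,1],[0,0,0],[0,0,0]],"turn":[0,0,0,0,0],"claw":[0.5,0.5,0.5,0.5,0.5]}'
python3 - <<'E'
from h import *
for c in ["side","top"]:
    im,d=manip.camera(c); u,v=np.meshgrid(np.arange(640),np.arange(400)); w=world(c,d,u,v)
    if c=="side": save("s2.png",cv2.resize(im[100:260,270:450],None,fx=3.5,fy=3.5,interpolation=cv2.INTER_CUBIC))
    for q in ["cap","jar","clamp"]:
        for r in manip.cut_out(q,c)[:4]:
            m=r["mask"]&(d>0)
            a=w[m]; print(c,q,round(r["score"],2),r["position"],np.round(np.median(a,0)),np.round(np.percentile(a,2,0)),np.round(np.percentile(a,98,0)))
E
```

```text
clock: 10.22
eef_pos: [603.9, 84.2, 344.7]
eef_rot: [-3.142, -0.0, -3.018]
wrist_force: [0.5, 0.6, -0.1]
finger_gap: 53.7
finger_force: 45.0
clock: 10.85
eef_pos: [603.9, 84.2, 374.1]
eef_rot: [3.142, -0.0, -3.018]
wrist_force: [-0.4, 0.4, -0.1]
finger_gap: 53.4
finger_force: 45.0
side cap 0.56 [359.2, 169.0] [592.  79. 202.] [578.  59.   1.] [676. 434. 206.]
side jar 0.71 [361.0, 200.2] [594.  66.  82.] [555.  34.  36.] [652. 101. 157.]
side clamp 0.9 [246.9, 302.2] [ 229. -304.  122.] [ 177. -343.    4.] [ 304. -158.  125.]
side clamp 0.81 [247.2, 185.0] [275. 216. 121.] [213. 165.   1.] [343. 461. 126.]
side clamp 0.78 [352.3, 191.0] [575.  53. 122.] [534.  23.  95.] [662. 123. 126.]
side clamp 0.74 [352.9, 267.2] [ 478. -256.  122.] [ 418. -297.   13.] [ 552. -104.  125.]
top cap 0.2 [340.7, 126.0] [700. -34.  99.] [677. -67.   4.] [743.  -3. 105.]
top jar 0.18 [317.0, 163.3] [612.  28. 121.] [579.  23.  99.] [622.  34. 125.]
top clamp 0.76 [447.6, 310.2] [ 219. -299.  121.] [ 172. -354.    2.] [ 303. -222.  125.]
top clamp 0.75 [425.5, 210.0] [ 471. -252.  121.] [ 422. -293.   13.] [ 555. -181.  126.]
```

View pics/s2.png

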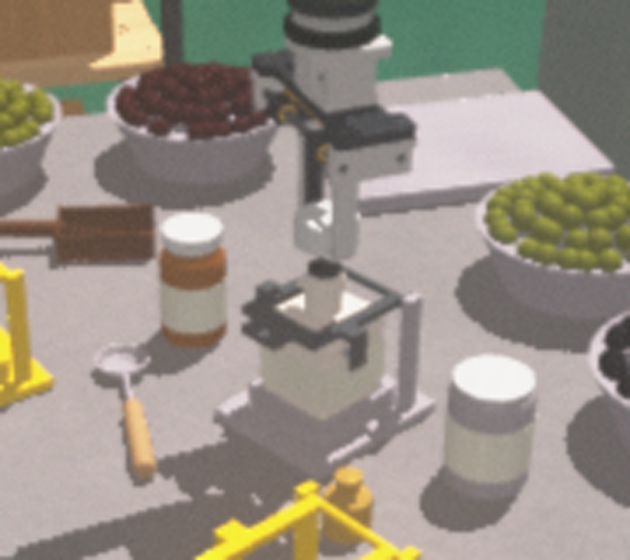

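The crop shows the cap held at (325,228), clear above the open neck with its black seal at (322,268). Its lower edge is about 24 mm above the mouth. The frame is shut, the jar is seated and the bystanders haven't moved.

```bash
python3 -c "
from cell import manip;print(manip.sign_off())"
```

```text
the job is handed in; nothing more can be done
None
```

The job is handed in: the frame is shut over the jar's shoulders, and the cap, unscrewed about 68°, is held level about 24 mm above the jar's mouth, with the jar seated and the other things left alone.

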